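# Try press handle grips on the handle pin and sort them

## Task

Check the two wooden handle grips from the grey bin on the red press's bare steel handle pin, one after the other: slide each one straight onto the pin as far as it will go, without forcing it, then take it off again and put it away before trying the next. A grip that goes fully home against the collar is laid flat in the shallow metal tray; one that stops at the pin's tip is laid flat in the deeper cardboard box. Leave the squeezer and the sugar bowl where they stand.

Things in the scene. Friction and masses are not known exactly. Their poses are not given: they have to be found in the camera images.
- grip_a: octagonal wooden handle grip: tube 110 mm long, 46 across flats, eight-sided through bore, 56 to 120 g, lying on a flat in the bin. Origin: on the axis at mid-length (23 mm above what it lies on); x along the tube, ends alike. Outside both grips are the same: one has a 35 mm bore and passes to the collar, one a 22 mm bore and stops about 5 mm onto the pin's taper; trying tells which
- grip_b: octagonal wooden handle grip: tube 110 mm long, 46 across flats, eight-sided through bore, 56 to 120 g, lying on a flat in the bin. Origin: on the axis at mid-length (23 mm above what it lies on); x along the tube, ends alike. Outside both grips are the same: one has a 35 mm bore and passes to the collar, one a 22 mm bore and stops about 5 mm onto the pin's taper; trying tells which
- press: red aluminium tortilla press, fixed, two round plates 200 mm across with a level lever over them, 103 mm high. Origin under the centre of the plates at the work surface; its -x axis points along the handle pin, outwards from the press and roughly to the robot
- pin_root (a point): on the pin's axis, at the flat face of the 46 mm wide collar on the lever's end, 90 mm above the work surface. The steel pin is level, round, 27 mm thick and stands 90 mm out along the press's -x; its last 10 mm taper to 16 mm. Free space round and below it. Axes as the press. A grip fully home has its origin 55 mm from this point
- pin_tip (a point): the free end of the handle pin, on its axis, 90 mm from pin_root. Axes as the press
- bin: grey plastic bin, fixed, 170 (x) by 270 (y) by 30 mm high, walls 6 mm, floor 6 mm, with one divider across its middle that makes two compartments side by side in y, one grip in each, lying roughly along the bin's x. Origin under its centre
- tray: shallow aluminium tray for the grips that fit, fixed, 160 by 160 by 20 mm high, walls and floor 5 mm. Origin under its centre, at the work surface
- carton: open cardboard box for the grips that do not fit, fixed, 160 by 160 by 50 mm high, walls and floor 5 mm. Origin under its centre, at the work surface
- squeezer: wooden citrus squeezer, a 110 mm wide dish with a cone, 74 mm high, loose. Origin under its centre
- sugar_bowl: white ceramic sugar bowl with lid, 104 mm wide, 108 mm high, loose. Origin under its centre
Not all that is in view belongs to the job. What is shaped like the grip_a but purple or yellow is not meant.

How it is judged:
By the outcome, as a careful person would: the job done as asked, in the order asked, and still so for the second after the job is handed in, with the robot touching nothing.
It also fails if it takes over 64 s, if anything falls off the work surface, if the arm or the gripper's body presses on something with over 40 N, if the wrist force passes 120 N, or if a joint passes its speed limit or range.

## Robot

A 6-joint arm with a two-finger parallel gripper is mounted at the origin on the work surface. World frame = base frame: x ahead of the robot, y to its left, z up, the work surface at z = 0. Lengths are in m, angles in degrees, forces in N, time in s.
With the tool pointing down it reaches from about 0.4 to 0.825 m from the base axis. Payload 7 kg.
Tool frame: the origin (TCP) lies between the finger pads; the fingertips stand 19 mm ahead of it and the grasp point (between the pads) is the TCP; z points along the fingers, y is the line along which they close (so a half turn about z gives the same grasp; the last joint's range is limited). The gripper opens to 88 mm and grips with 3 to 60 N. Pads are 19 mm wide; open, the fingers measure 130 mm over their backs; the gripper's body (78 mm by 193 mm) begins 47 mm behind the grasp point.
Start: joints at [-57.691, 20.546, 0.682, 0, -70.136, -16.507], TCP at [0.184, -0.649, 0.246] pointing down, gripper open.
Joint ranges: [-176.03, 176.03], [-82.01, 121.73], [-58.28, 71.71], [-173.87, 95.51], [-174.79, -0.11], [-173.66, 173.66]. Speed limits (degrees/s): [136.94, 136.94, 172.46, 180, 180, 180].

## Interface

Orientations are given as [roll, pitch, yaw] about the fixed x, y, z axes, in that order (R = Rz(yaw) Ry(pitch) Rx(roll)).
In Python, from plant import r gives the robot as it stands. The module is installed in compiled form; this text tells all that it offers.
- The arm moves only by the shell command python3 -m pendant 'ROWS' [OPENING] [FORCE]. ROWS is JSON, a list of rows, each a list of 6 numbers: the shift along the tool's x, y, z in mm, then the turn, a rotation vector about the tool's x, y, z in rad. In form: [[tx, ty, tz, wx, wy, wz], ...]. A call has 1 to 20 rows; each row is the pose to reach, as a shift and turn from the pose commanded when the call began, along the tool's axes at that moment; what a row does not reach only later rows make up. A row lasts 1/8 s, in which the tool goes at most 62.5 mm and 10.7 degrees, less where a joint would pass 70% of its speed; a pose out of reach is approached as far as the arm can. A call with a gripper value outside its range is refused whole. OPENING is the finger opening in mm, from 0 to 87.6, set as the call begins (- or left out, the last holds). The fingers move at their own pace and stop on an object; FORCE is the grip in N (left out, the last holds). Time passes only in rows, so rows that repeat a pose let the fingers close. It gives the time, the measured TCP pose, the force, the opening and the grip force at its end, in the units of the state.
- r.get_state(): the state, without advancing time (a new reading comes with each control period).
- r.capture(name): name is "scene" or "side" or "wrist"; returns the picture (400x640x3 uint8, red, green, blue); there is no depth.
- r.camera_params(name): a dict with "mtx" (3x3 intrinsics, pixels), "distortion" ([k1, k2, p1, p2, k3] as OpenCV has them; the pictures are not rectified), "rvec" (rotation vector, rad) and "tvec" (3), from world to camera coordinates, as OpenCV has them; the wrist camera has in their place "mount" (4x4, takes a point from camera to tool coordinates, whose origin is the TCP and whose axes are the flange's). Camera axes: x right, y down, z forward; pixel columns grow to the right and rows downward; lengths in m; the calibration is good to about 2 mm. A picture is of the moment at which its call begins: read the wrist's pose just before it. camera_params takes no time and is no camera call.
- r.close_job(): hands the job in; it is judged then, once.
The state is a dict: "time_s": time; "joints": joint angles; "qd": joint speeds; "joint_torque": joint torques, N m; "tcp_pos": TCP position; "eef_rot": TCP orientation; "contact_force": force on the tool from outside, world axes, zero at the start; "moment": the same for the moment, N m; "gripper_width": finger opening in m; "gripper_force": force on a finger pad.
Only numpy, scipy, OpenCV 4.12 (cv2) and the standard library are available. Lean on these libraries where they do the work, as an engineer would, in place of code of your own. Each camera call takes 0.05 s, during which the arm holds its last target. There are 200 camera calls.

## Working session

There is one attempt and no reset: what is moved stays moved. The work goes in short steps, Python scripts to look and compute and a shell command to move; the robot and the scene stay as the last step left them, time stands still between calls to the robot, and variables do not carry over. Pictures are saved under pics/ and viewed, at most 10 in all, crops included, and the job is handed in when it is done.

```bash
mkdir -p pics; python3 - <<'E'
from plant import r
import cv2,numpy as np
s=r.get_state();print(s)
for n in("scene","side"):
    im=r.capture(n);cv2.imwrite(f"pics/{n}.png",im[:,:,::-1]);p=r.camera_params(n)
    R=cv2.Rodrigues(np.array(p["rvec"],float))[0];print(n,-R.T@np.array(p["tvec"]).ravel(),R[2],p["mtx"],p["distortion"])
print(r.camera_params("wrist"))
E
```

```text
{'time_s': 0.0, 'joints': array([-5.76901669e+01,  2.05923180e+01,  6.32635041e-01, -1.95858836e-02,
       -7.01357065e+01, -1.65078695e+01]), 'qd': array([-0.10390611, -0.07614538, -0.0198969 , -0.05539407,  0.05387414,
       -0.06777245]), 'joint_torque': array([ 9.37901241e-04, -5.82718241e+01,  2.93059838e+01,  6.99734196e+00,
        6.71107948e-03, -2.29008247e-04]), 'tcp_pos': array([ 0.18366692, -0.64904777,  0.24460573]), 'eef_rot': array([ 1.79903310e+02, -9.45430782e-03, -1.64204699e+02]), 'contact_force': array([ 0.39735863, -0.09712086, -0.08480358]), 'moment': array([-0.03500114,  0.00137511, -0.03911006]), 'gripper_force': 0.0, 'gripper_width': 0.08759725629559326}
scene [ 0.9957974  -0.77515044  1.28823301] [-0.30671099  0.44802209 -0.8397646 ] [[514.03908584   0.         320.3665449 ]
 [  0.         514.03908584 198.30743494]
 [  0.           0.           1.        ]] [-0.11956627  0.          0.          0.          0.        ]
side [0.02974915 0.93907942 0.95494568] [ 0.36118554 -0.72633373 -0.58479425] [[495.98397864   0.         327.00020083]
 [  0.         495.98397864 199.96025645]
 [  0.           0.           1.        ]] [-0.06440831  0.          0.          0.          0.        ]
{'mtx': array([[298.08284902,   0.        , 316.85859583],
       [  0.        , 298.08284902, 204.36461169],
       [  0.        ,   0.        ,   1.        ]]), 'distortion': array([-0.05116873,  0.        ,  0.        ,  0.        ,  0.        ]), 'mount': array([[ 4.06625059e-04, -9.52346543e-01, -3.05017864e-01,
         8.33346221e-02],
       [ 9.99999492e-01,  6.68690862e-04, -7.54711790e-04,
         4.19283338e-04],
       [ 9.22709822e-04, -3.05017402e-01,  9.52346330e-01,
        -1.38993983e-01],
       [ 0.00000000e+00,  0.00000000e+00,  0.00000000e+00,
         1.00000000e+00]])}
```

View pics/scene.png

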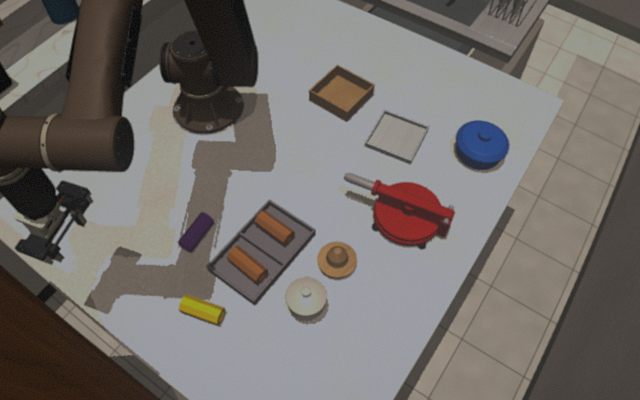

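View pics/side.png

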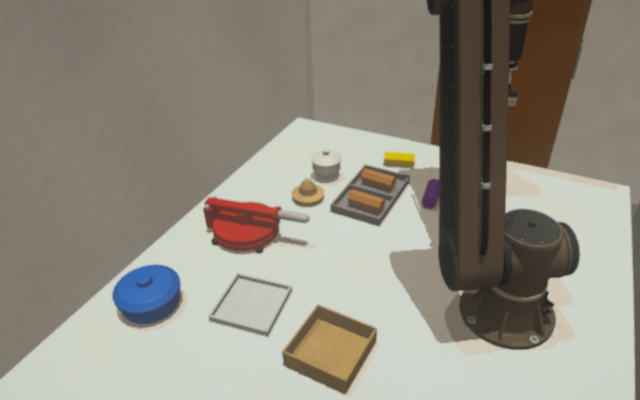

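Scene view: the two brown grips are in the grey bin at (275,227) and (247,264). The purple (197,231) and yellow (202,310) ones lie outside it and are not meant. The pin runs from (347,178) to (375,188), the tray is at (397,136) and the carton at (342,93). I'll confirm these in an enlarged crop and measure.

```bash
cat > h.py <<'E'
import cv2,numpy as np
from scipy.spatial.transform import Rotation as Ro
from plant import r
def ray(n,uv,st=None):
    p=r.camera_params(n)
    u=cv2.undistortPoints(np.array(uv,float).reshape(-1,1,2),np.array(p["mtx"]),np.array(p["distortion"])).reshape(-1,2)
    d=np.c_[u,np.ones(len(u))]
    if n=="wrist":
        s=st; T=Ro.from_euler("xyz",s["eef_rot"],degrees=True).as_matrix(); M=np.array(p["mount"])
        return s["tcp_pos"]+T@M[:3,3], d@(T@M[:3,:3]).T
    R=cv2.Rodrigues(np.array(p["rvec"],float))[0]
    return -R.T@np.array(p["tvec"]).ravel(), d@R
def plane(n,uv,z,st=None):
    o,d=ray(n,uv,st); return o+d*((z-o[2])/d[:,2])[:,None]
def tri(a,uva,b,uvb,sa=None,sb=None):
    o1,d1=ray(a,[uva],sa);o2,d2=ray(b,[uvb],sb);d1=d1[0];d2=d2[0]
    t=np.linalg.lstsq(np.c_[d1,-d2],o2-o1,rcond=None)[0]
    p,q=o1+t[0]*d1,o2+t[1]*d2
    return (p+q)/2,np.linalg.norm(p-q)
def blobs(im,lo,hi,amin):
    m=cv2.inRange(cv2.cvtColor(im,cv2.COLOR_RGB2HSV),lo,hi)
    c=[k for k in cv2.findContours(m,cv2.RETR_EXTERNAL,cv2.CHAIN_APPROX_NONE)[0] if cv2.contourArea(k)>amin]
    return c
E
python3 - <<'E'
from h import *
I={n:cv2.imread(f"pics/{n}.png")[:,:,::-1].copy() for n in("scene","side")}
for n in I:
    for c in blobs(I[n],(5,120,60),(16,255,255),100):
        x,y,w,h=cv2.boundingRect(c);(cx,cy),sz,a=cv2.minAreaRect(c)
        print(n,"orange",cx,cy,sz,a); b=cv2.boxPoints(((cx,cy),sz,a)); print(plane(n,[(cx,cy)],.035).round(3), plane(n,b,.035)[:,:2].round(3).tolist())
a=cv2.resize(I["scene"][60:200,295:455],(800,700)[0:2],interpolation=cv2.INTER_CUBIC)[:, :]
g=lambda n,x,y,w,h,W,H:cv2.resize(I[n][y:y+h,x:x+w],(W,H),interpolation=cv2.INTER_CUBIC)
top=np.hstack([g("scene",300,60,140,105,400,300),g("scene",330,160,80,60,400,300)])
bot=np.hstack([g("side",200,260,200,150*140//150,400,300),g("side",250,180,80,60,400,300)])
cv2.imwrite("pics/c1.png",np.vstack([top,bot])[:,:,::-1])
E
```

```text
scene orange 245.45530700683594 262.90118408203125 (39.290771484375, 16.637943267822266) 39.09385299682617
[[ 0.49  -0.392  0.035]] [[0.433, -0.41], [0.431, -0.363], [0.546, -0.374], [0.546, -0.42]]
scene orange 336.5 259.5 (33.0, 37.0) 90.0
[[ 0.686 -0.244  0.035]] [[0.616, -0.231], [0.7, -0.173], [0.753, -0.256], [0.672, -0.312]]
scene orange 272.3968200683594 225.69384765625 (37.4815788269043, 14.998845100402832) 36.15818786621094
[[ 0.479 -0.259  0.035]] [[0.424, -0.277], [0.42, -0.231], [0.534, -0.24], [0.537, -0.285]]
scene orange 341.90570068359375 92.66981506347656 (42.25094223022461, 27.293136596679688) 29.05460548400879
[[0.357 0.284 0.035]] [[0.292, 0.229], [0.264, 0.35], [0.422, 0.339], [0.443, 0.222]]
side orange 365.4080810546875 198.2889404296875 (33.26577377319336, 10.785386085510254) 17.650123596191406
[[ 0.49  -0.262  0.035]] [[0.541, -0.238], [0.554, -0.296], [0.44, -0.285], [0.43, -0.229]]
side orange 378.3811950683594 176.7708282470703 (33.34217834472656, 11.600299835205078) 20.323135375976562
[[ 0.497 -0.395  0.035]] [[0.553, -0.373], [0.566, -0.443], [0.442, -0.418], [0.433, -0.351]]
side orange 435.7242126464844 112.97958374023438 (6.129456996917725, 60.11076354980469) 1.5074357986450195
[[ 0.452 -0.949  0.035]] [[0.396, -0.695], [0.548, -1.259], [0.521, -1.269], [0.375, -0.703]]
side orange 540.6231079101562 77.21537017822266 (58.49976348876953, 174.97303771972656) 15.255120277404785
[[ 0.092 -1.542  0.035]] [[0.184, -0.701], [0.341, -3.6], [-0.099, -3.272], [-0.016, -0.676]]
```

View pics/c1.png

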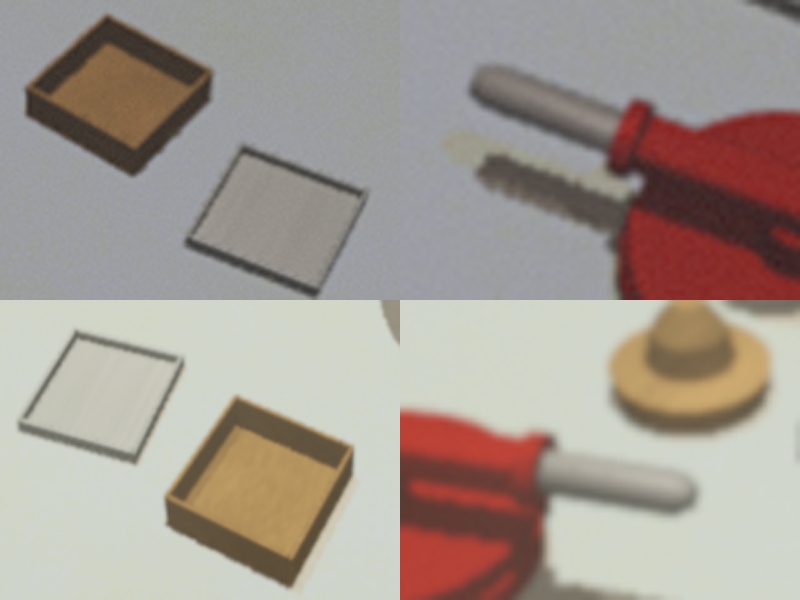

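The crop shows the pin tip at scene (346,176.4) / side (308,218.4) and its root at scene (373.4,185.6) / side (278.6,213.6). The tray and carton rims are clear.

```bash
python3 - <<'E'
from h import *
t,e=tri("scene",(346,176.4),"side",(308,218.4));q,f=tri("scene",(373.4,185.6),"side",(278.6,213.6))
print("tip",t,e,"root",q,f,np.linalg.norm(q-t),np.degrees(np.arctan2(q[1]-t[1],q[0]-t[0])))
print(plane("scene",[(346,176.4),(373.4,185.6)],.09),plane("side",[(308,218.4),(278.6,213.6)],.09))
k=400/140
for c,z in(([(243,148),(367,193),(317,295),(186,241)],.02),([(108,16),(212,72),(135,150),(27,90)],.05)):
    P=plane("scene",[(300+x/k,60+y/k) for x,y in c],z);print(P[:,:2].round(3).tolist(),P.mean(0).round(3))
for a,b in(((272.4,225.7),(365.4,198.3)),((245.5,262.9),(378.4,176.8))): print(tri("scene",a,"side",b))
s=r.get_state();T=Ro.from_euler("xyz",s["eef_rot"],degrees=True).as_matrix();print(T)
E
```

```text
tip [ 0.57533007 -0.03279224  0.08946977] 0.0010909162367555992 root [ 0.65911508 -0.01581991  0.09227231] 0.0034481533026130503 0.08553269666537577 11.451447990026502
[[ 0.57599158 -0.03285388  0.09      ]
 [ 0.65702368 -0.0153264   0.09      ]] [[ 0.57452127 -0.03246508  0.09      ]
 [ 0.66235675 -0.01761023  0.09      ]]
[[0.515, 0.305], [0.666, 0.328], [0.689, 0.167], [0.533, 0.149]] [0.601 0.237 0.02 ]
[[0.281, 0.372], [0.435, 0.363], [0.427, 0.206], [0.273, 0.214]] [0.354 0.289 0.05 ]
(array([ 0.48498387, -0.25883227,  0.03919516]), np.float64(0.008210205480575116))
(array([ 0.49361812, -0.39217148,  0.03832439]), np.float64(0.00467383930431528))
[[-9.62240063e-01 -2.72201636e-01 -5.75087593e-04]
 [-2.72202191e-01  9.62239034e-01  1.41690970e-03]
 [ 1.67686593e-04  1.51994738e-03 -9.99998831e-01]]
```

```bash
cat >> h.py <<'E'
def go(x,y,z,yaw):
    "rows to reach tool-down pose, TCP x y z, tool x at yaw"
    s=r.get_state();T=Ro.from_euler("xyz",s["eef_rot"],degrees=True)
    v=T.inv().apply(np.array([x,y,z])-s["tcp_pos"])*1000
    w=(T.inv()*Ro.from_euler("xyz",[180,0,yaw],degrees=True)).as_rotvec()
    print("go",v.round(1),w.round(3))
E
python3 -m pendant '[[-395,293,45,0,0,0.367],[-395,293,45,0,0,0.367],[-395,293,45,0,0,0.367],[-395,293,45,0,0,0.367],[-395,293,45,0,0,0.367],[-395,293,45,0,0,0.367],[-395,293,45,0,0,0.367],[-395,293,45,0,0,0.367],[-395,293,45,0,0,0.367],[-395,293,45,0,0,0.367],[-395,293,45,0,0,0.367]]' 60 15
python3 - <<'E'
from h import *
s=r.get_state();im=r.capture("wrist");cv2.imwrite("pics/w1.png",im[:,:,::-1])
for c in blobs(im,(5,120,60),(18,255,255),300):
    b=cv2.minAreaRect(c);P=plane("wrist",cv2.boxPoints(b),.045,s);print(b,plane("wrist",[b[0]],.045,s).round(4),P[:,:2].round(3).tolist())
E
```

```text
time_s: 1.48
tcp_pos: [0.4834, -0.2608, 0.2005]
eef_rot: [180.0, -0.0, 174.7]
contact_force: [-0.4, 0.3, 0.0]
gripper_width: 0.0599
gripper_force: 0.0
((442.673828125, 328.21368408203125), (38.936458587646484, 206.0576629638672), 88.91908264160156) [[ 0.6668 -0.1231  0.045 ]] [[0.628, -0.247], [0.65, 0.004], [0.713, 0.016], [0.687, -0.25]]
((198.75387573242188, 210.53076171875), (102.9488296508789, 43.536190032958984), 82.87498474121094) [[ 0.4897 -0.3862  0.045 ]] [[0.436, -0.404], [0.435, -0.359], [0.548, -0.367], [0.551, -0.418]]
((319.5, 192.5), (105.0, 45.0), 90.0) [[ 0.4818 -0.2578  0.045 ]] [[0.427, -0.275], [0.431, -0.231], [0.543, -0.239], [0.538, -0.287]]
```

View pics/w1.png

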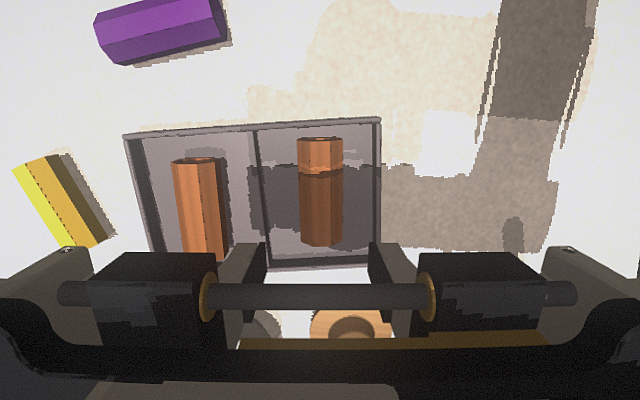

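The wrist view shows the near grip (cols 298–343, rows 137–247) straight along tool x, centred in its compartment with room for both fingers. Going down to grasp it.

```bash
python3 -m pendant '[[2,3,50,0,0,0],[2,3,100,0,0,0],[2,3,140,0,0,0],[2,3,160,0,0,0],[2,3,169,0,0,0],[2,3,169,0,0,0]]' 60 15
python3 -m pendant '[[0,0,0,0,0,0],[0,0,0,0,0,0],[0,0,0,0,0,0],[0,0,0,0,0,0],[0,0,0,0,0,0]]' 40 20
python3 -m pendant '[[0,0,-10,0,0,0],[0,0,-40,0,0,0],[0,0,-90,0,0,0],[0,0,-130,0,0,0],[0,0,-130,0,0,0]]'
python3 - <<'E'
from h import *
u=np.array([np.cos(np.radians(11.3)),np.sin(np.radians(11.3))])
p=np.array([.575,-.033])-u*.13
print(p);go(*p,.16,191.3);go(*p,.092,191.3)
E
```

```text
time_s: 2.28
tcp_pos: [0.482, -0.2574, 0.0315]
eef_rot: [-180.0, -0.0, 174.7]
contact_force: [0.4, 0.1, 0.4]
gripper_width: 0.06
gripper_force: 0.0
time_s: 2.9
tcp_pos: [0.483, -0.257, 0.0326]
eef_rot: [-180.0, 0.1, 174.8]
contact_force: [-0.8, 0.3, 6.3]
gripper_width: 0.0458
gripper_force: 19.9
time_s: 3.52
tcp_pos: [0.4842, -0.2572, 0.1656]
eef_rot: [-180.0, 0.4, 174.8]
contact_force: [0.3, 1.1, -1.9]
gripper_width: 0.046
gripper_force: 19.9
[ 0.44752009 -0.058473  ]
go [ 54.6 194.6   5. ] [-0.002  0.007 -0.288]
go [ 55.1 194.6  73. ] [-0.002  0.007 -0.288]
```

```bash
python3 -m pendant '[[10,40,10,0,0,-0.1],[30,100,20,0,0,-0.2],[50,160,40,0,0,-0.288],[55,195,60,0,0,-0.288],[55,195,71,-0.002,0.007,-0.288],[55,195,71,-0.002,0.007,-0.288],[55,195,71,-0.002,0.007,-0.288]]'
python3 - <<'E'
from h import *
I={}
for n in("scene","side"):
    I[n]=r.capture(n);cv2.imwrite(f"pics/{n}2.png",I[n][:,:,::-1])
print(r.get_state()["tcp_pos"])
g=lambda n,x,y,w,h,W,H:cv2.resize(I[n][y:y+h,x:x+w],(W,H),interpolation=cv2.INTER_CUBIC)
cv2.imwrite("pics/c2.png",np.vstack([g("scene",270,140,160,60,800,300),g("side",250,180,160,60,800,300)])[:,:,::-1])
E
```

```text
time_s: 4.4
tcp_pos: [0.4455, -0.0584, 0.0907]
eef_rot: [179.8, -0.4, -168.8]
contact_force: [-0.2, -0.1, -1.3]
gripper_width: 0.0461
gripper_force: 19.9
[ 0.44565563 -0.05837115  0.09092364]
```

View pics/c2.png

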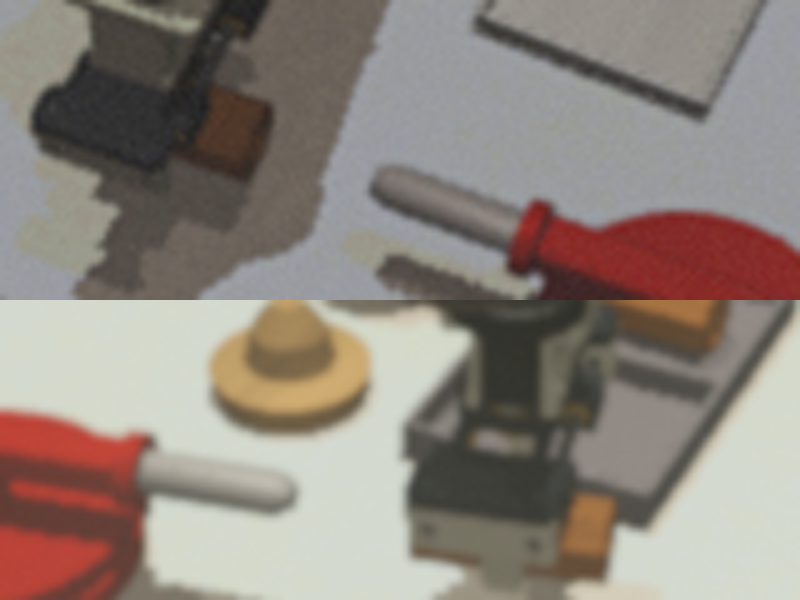

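```bash
python3 - <<'E'
from h import *
s=r.get_state();T=Ro.from_euler("xyz",s["eef_rot"],degrees=True).as_matrix()
def proj(n,P):
    p=r.camera_params(n);return cv2.projectPoints(np.array(P,float),p["rvec"],p["tvec"],p["mtx"],p["distortion"])[0].reshape(-1,2)
I={n:cv2.imread(f"pics/{n}2.png") for n in("scene","side")}
a=np.radians(22.5+45*np.arange(8));R8=.023/np.cos(np.radians(22.5))
out=[]
for n,(x,y) in(("scene",(300,145)),("side",(300,190))):
    c=cv2.resize(I[n][y:y+50,x-(20 if n=="scene" else -20):x+(60 if n=="scene" else 100)],(800,500),interpolation=cv2.INTER_CUBIC)
    x0=x-20 if n=="scene" else x+20
    for dz,col in((0,(255,255,0)),(.0036,(0,255,0))):
        e=-.055 if n=="scene" else .055
        P=[s["tcp_pos"]+T@np.array([e,R8*np.cos(t),R8*np.sin(t)+dz]) for t in a]
        q=((proj(n,P)-[x0,y]+.5)*10).astype(int);cv2.polylines(c,[q],True,col,1)
    out.append(c[:, :400] if n=="x" else cv2.resize(c,(480,300)))
cv2.imwrite("pics/c3.png",np.vstack(out))
E
```

```text
(no output)
```

View pics/c3.png

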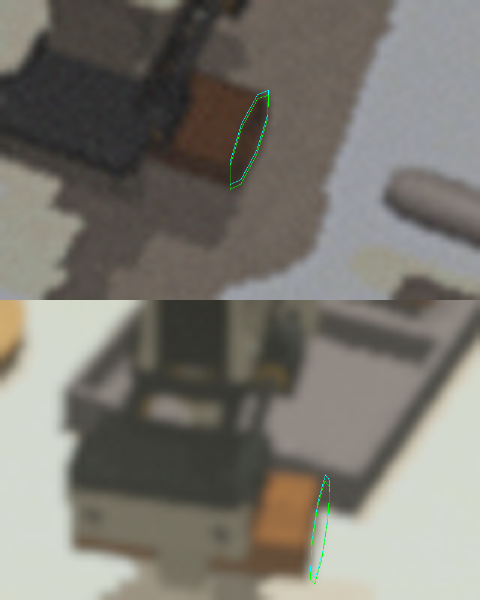

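The overlay matches: the grip axis sits about at the TCP, within 1–2 mm. Advancing to just before the tip for an alignment look.

```bash
python3 -m pendant '[[-20,0,0,0,0,0],[-45,0,0,0,0,0],[-60,0,0,0,0,0],[-64,0,0,0,0,0],[-64,0,0,0,0,0]]'
python3 - <<'E'
from h import *
I={}
for n in("scene","side"):
    I[n]=r.capture(n);cv2.imwrite(f"pics/{n}3.png",I[n][:,:,::-1])
g=lambda n,x,y,w,h,W,H:cv2.resize(I[n][y:y+h,x:x+w],(W,H),interpolation=cv2.INTER_CUBIC)
cv2.imwrite("pics/c4.png",np.vstack([g("scene",310,150,80,30+10,600,300),g("side",270,190,80,40,600,300)])[:,:,::-1])
print(r.get_state()["tcp_pos"])
E
```

```text
time_s: 5.12
tcp_pos: [0.5075, -0.0454, 0.09]
eef_rot: [179.8, -0.4, -168.8]
contact_force: [-0.6, -0.9, -1.0]
gripper_width: 0.0457
gripper_force: 19.9
[ 0.50730726 -0.04534937  0.09008485]
```

View pics/c4.png

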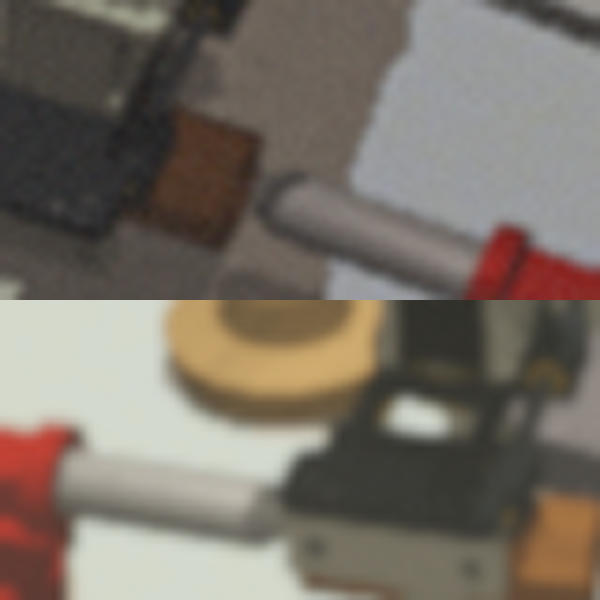

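Scene view: the grip's end centre (242,190) lies on the pin axis extended (≈192), and the gap is about 8 mm. Sliding on slowly now.

```bash
python3 -m pendant '[[-4,0,-1,0,0,0],[-8,0,-1,0,0,0],[-10,0,-1,0,0,0],[-12,0,-1,0,0,0],[-14,0,-1,0,0,0],[-14,0,-1,0,0,0]]'
python3 -m pendant '[[-2,0,0,0,0,0],[-4,0,0,0,0,0],[-4,0,0,0,0,0]]'
```

```text
time_s: 5.98
tcp_pos: [0.5209, -0.0427, 0.0907]
eef_rot: [179.8, -0.5, -168.7]
contact_force: [-4.6, 0.2, 0.8]
gripper_width: 0.046
gripper_force: 20.0
time_s: 6.35
tcp_pos: [0.5223, -0.0424, 0.0897]
eef_rot: [179.8, -0.8, -168.8]
contact_force: [-10.1, -1.9, 1.0]
gripper_width: 0.0456
gripper_force: 20.0
```

It stopped about 2–5 mm past the tip at 10 N, as the narrow bore would. I'll check that it isn't an edge catch with small sideways shifts under the same light push.

```bash
python3 -m pendant '[[0,1,0,0,0,0],[0,2,0,0,0,0],[0,2,0,0,0,0]]'
python3 -m pendant '[[0,-2,0,0,0,0],[0,-4,0,0,0,0],[0,-4,0,0,0,0]]'
python3 -m pendant '[[0,2,-1,0,0,0],[0,2,-2,0,0,0],[0,2,-2,0,0,0]]'
python3 -m pendant '[[0,0,2,0,0,0],[0,0,4,0,0,0],[0,0,4,0,0,0]]'
```

```text
time_s: 6.72
tcp_pos: [0.5222, -0.0418, 0.0899]
eef_rot: [179.9, -0.8, -168.8]
contact_force: [-6.5, -11.3, -0.3]
gripper_width: 0.0459
gripper_force: 20.0
time_s: 7.1
tcp_pos: [0.5227, -0.043, 0.0896]
eef_rot: [179.7, -0.7, -168.7]
contact_force: [-12.5, 7.6, 0.2]
gripper_width: 0.0457
gripper_force: 20.1
time_s: 7.48
tcp_pos: [0.5226, -0.0423, 0.0913]
eef_rot: [179.8, -0.8, -168.8]
contact_force: [-6.7, -2.1, -4.8]
gripper_width: 0.0459
gripper_force: 20.0
time_s: 7.85
tcp_pos: [0.5231, -0.0423, 0.0881]
eef_rot: [179.8, -0.7, -168.8]
contact_force: [-8.9, -1.1, 2.0]
gripper_width: 0.0457
gripper_force: 20.0
```

Sideways it is held tight on the taper (about ±10 N at ±2 mm), so this is the narrow bore. It goes to the carton; withdrawing.

```bash
python3 -m pendant '[[4,0,-2,0,0,0],[12,0,-2,0,0,0],[30,0,-2,0,0,0],[55,0,-2,0,0,0],[70,0,-20,0,0,0],[72,0,-60,0,0,0],[72,0,-85,0,0,0],[72,0,-85,0,0,0]]'
python3 - <<'E'
from h import *
go(.356,.288,.17,177)
E
```

```text
time_s: 8.85
tcp_pos: [0.4564, -0.0556, 0.1767]
eef_rot: [179.8, -0.1, -168.7]
contact_force: [-0.9, -0.3, -2.7]
gripper_width: 0.0462
gripper_force: 20.0
go [ 31.1 356.6   7.9] [ 0.003 -0.002  0.25 ]
```

```bash
python3 -m pendant '[[5,30,0,0,0,0.05],[10,80,0,0,0,0.1],[15,135,0,0,0,0.15],[20,190,0,0,0,0.2],[25,245,0,0,0,0.25],[30,300,4,0,0,0.25],[31,340,8,0,0,0.25],[31,357,8,0,0,0.25],[31,357,8,0,0,0.25],[31,357,8,0,0,0.25]]'
python3 - <<'E'
from h import *
s=r.get_state();im=r.capture("wrist");cv2.imwrite("pics/w2.png",im[:,:,::-1]);print(s["joints"])
E
```

```text
time_s: 10.1
tcp_pos: [0.3553, 0.2871, 0.1674]
eef_rot: [180.0, -0.4, 176.9]
contact_force: [-0.9, -0.3, -1.8]
gripper_width: 0.0458
gripper_force: 20.0
[  63.39862582    3.9768119   -31.82060901   -0.51225608  -54.35586151
 -156.18577696]
```

View pics/w2.png

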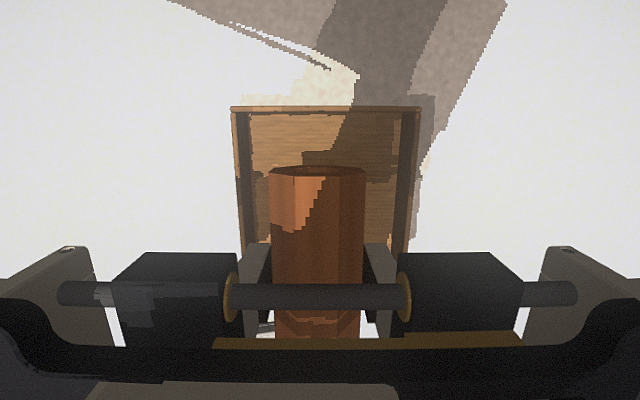

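The wrist view shows the carton rim at cols 232–420, row 107, so its middle is slightly right of the tool axis. Working out the correction.

```bash
python3 - <<'E'
from h import *
s=r.get_state();P=plane("wrist",[(232,107),(420,107)],.05,s);print(P)
T=Ro.from_euler("xyz",s["eef_rot"],degrees=True)
d=P[1]-P[0];d/=np.linalg.norm(d);c=P.mean(0)+.08*np.array([d[1],-d[0],0]);print(c,np.linalg.norm(P[1]-P[0]))
go(c[0],c[1],.031,177)
E
```

```text
[[0.2653954  0.22180346 0.05      ]
 [0.27362039 0.3773376  0.05      ]]
[0.34939627 0.29534586 0.05      ] 0.1557514688987396
go [  5.6   7.8 136.6] [ 0.001 -0.007 -0.002]
```

```bash
python3 -m pendant '[[4,8,20,0,0,0],[4,8,60,0,0,0],[4,8,95,0,0,0],[4,8,120,0,0,0],[4,8,130,0,0,0],[4,8,134,0,0,0],[4,8,134,0,0,0]]'
python3 -m pendant '[[0,0,1,0,0,0],[0,0,2,0,0,0],[0,0,3,0,0,0],[0,0,3,0,0,0]]'
```

```text
time_s: 11.02
tcp_pos: [0.3513, 0.2968, 0.0344]
eef_rot: [179.9, -0.4, 176.9]
contact_force: [0.4, -0.1, -1.6]
gripper_width: 0.046
gripper_force: 20.0
time_s: 11.52
tcp_pos: [0.3518, 0.2977, 0.0316]
eef_rot: [179.8, -0.3, 177.0]
contact_force: [3.3, -0.7, 4.2]
gripper_width: 0.0459
gripper_force: 20.0
```

```bash
python3 -m pendant '[[0,0,0,0,0,0],[0,0,0,0,0,0],[0,0,0,0,0,0]]' 62 15
python3 -m pendant '[[0,0,-15,0,0,0],[0,0,-60,0,0,0],[0,0,-120,0,0,0],[0,0,-169,0,0,0],[0,0,-169,0,0,0]]'
python3 - <<'E'
from h import *
print(r.get_state()["joints"].round(1));go(.49,-.389,.2,174)
E
```

```text
time_s: 11.9
tcp_pos: [0.3508, 0.2966, 0.0307]
eef_rot: [179.9, -0.4, 176.9]
contact_force: [0.8, 0.8, -1.2]
gripper_width: 0.061
gripper_force: 0.0
time_s: 12.52
tcp_pos: [0.3533, 0.2982, 0.2038]
eef_rot: [179.5, -0.2, 177.0]
contact_force: [-0.5, 0.8, -1.1]
gripper_width: 0.0617
gripper_force: 0.0
[  64.4    2.   -28.6   -0.4  -59.  -157.2]
go [-172.7 -679.1   -2.3] [ 0.008 -0.004  0.052]
```

```bash
python3 -m pendant '[[-30,-50,-2,0,0,0.05],[-60,-105,-2,0,0,0.05],[-90,-160,-2,0,0,0.05],[-115,-215,-2,0,0,0.05],[-135,-275,-2,0,0,0.05],[-150,-335,-2,0,0,0.05],[-160,-395,-2,0,0,0.05],[-165,-455,-2,0,0,0.05],[-170,-515,-2,0,0,0.05],[-173,-575,-2,0,0,0.05],[-173,-635,-2,0,0,0.05],[-173,-679,-2,0,0,0.05],[-173,-679,-2,0,0,0.05],[-173,-679,-2,0,0,0.05],[-173,-679,-2,0,0,0.05]]'
python3 - <<'E'
from h import *
s=r.get_state();im=r.capture("wrist");cv2.imwrite("pics/w3.png",im[:,:,::-1])
for c in blobs(im,(5,120,60),(18,255,255),1500):
    b=cv2.minAreaRect(c);print(b,cv2.boxPoints(b).round(0).tolist(),plane("wrist",[b[0]],.047,s).round(4));go(*plane("wrist",[b[0]],.047,s)[0,:2],.0325,s["eef_rot"][2])
E
```

```text
time_s: 14.4
tcp_pos: [0.4889, -0.3898, 0.1995]
eef_rot: [179.9, -0.4, 174.2]
contact_force: [-0.3, 0.0, -0.3]
gripper_width: 0.0621
gripper_force: 0.0
((316.5, 198.0), (45.0, 106.0), 0.0) [[294.0, 251.0], [294.0, 145.0], [339.0, 145.0], [339.0, 251.0]] [[ 0.4909 -0.3901  0.047 ]]
go [ -3.   -0.3 167.3] [ 0.001 -0.007  0.   ]
```

View pics/w3.png

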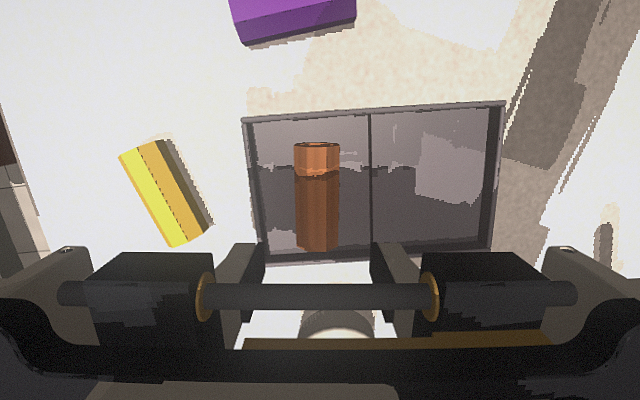

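The remaining grip (cols 294–339, rows 145–251) is centred under the tool and parallel to it, with clear space on both sides. Grasping.

```bash
python3 -m pendant '[[-2,0,50,0,0,0],[-2,0,100,0,0,0],[-2,0,140,0,0,0],[-2,0,160,0,0,0],[-2,0,167,0,0,0],[-2,0,167,0,0,0]]' 60 15
python3 -m pendant '[[0,0,0,0,0,0],[0,0,0,0,0,0],[0,0,0,0,0,0],[0,0,0,0,0,0],[0,0,0,0,0,0]]' 40 20
python3 -m pendant '[[0,0,-10,0,0,0],[0,0,-40,0,0,0],[0,0,-90,0,0,0],[0,0,-130,0,0,0],[0,0,-130,0,0,0]]'
python3 - <<'E'
from h import *
t=np.array([.5745,-.032]);u=np.array([np.cos(np.radians(11.3)),np.sin(np.radians(11.3))])
p=t-u*.115; p=np.array([.5223,-.0424])-u*.062
print(p);go(*p,.14,191.3);go(*p,.0915,191.3)
E
```

```text
time_s: 15.2
tcp_pos: [0.4901, -0.3904, 0.0331]
eef_rot: [180.0, -0.4, 174.1]
contact_force: [0.7, 0.3, 1.6]
gripper_width: 0.0598
gripper_force: 0.0
time_s: 15.82
tcp_pos: [0.4902, -0.3909, 0.0338]
eef_rot: [180.0, -0.3, 174.1]
contact_force: [0.2, 2.4, 6.4]
gripper_width: 0.0455
gripper_force: 20.0
time_s: 16.45
tcp_pos: [0.4923, -0.3921, 0.1673]
eef_rot: [-179.9, -0.0, 174.1]
contact_force: [-0.4, -0.2, -1.5]
gripper_width: 0.0459
gripper_force: 20.0
[ 0.46150189 -0.05454866]
go [ 65.3 332.6  26.7] [-0.002 -0.001 -0.3  ]
go [ 65.2 332.7  75.2] [-0.002 -0.001 -0.3  ]
```

```bash
python3 -m pendant '[[10,40,0,0,0,-0.06],[20,100,5,0,0,-0.13],[35,160,10,0,0,-0.2],[50,220,15,0,0,-0.26],[60,275,30,0,0,-0.3],[65,315,55,0,0,-0.3],[65,333,75,0,0,-0.3],[65,333,75,0,0,-0.3],[65,333,75,0,0,-0.3]]'
python3 - <<'E'
from h import *
u=np.array([np.cos(np.radians(11.3)),np.sin(np.radians(11.3))])
p=np.array([.5223,-.0424])-u*.062;go(*p,.0915,191.3)
E
```

```text
time_s: 17.58
tcp_pos: [0.4596, -0.0533, 0.0887]
eef_rot: [179.8, -0.4, -168.7]
contact_force: [0.9, -1.0, -1.0]
gripper_width: 0.046
gripper_force: 20.0
go [-1.6 -1.6 -2.8] [ 0.003 -0.007 -0.   ]
```

```bash
python3 -m pendant '[[-15,-1.5,-3,0.003,-0.007,0],[-35,-1.5,-3,0.003,-0.007,0],[-50,-1.5,-3,0.003,-0.007,0],[-54,-1.5,-3,0.003,-0.007,0],[-58,-1.5,-3,0.003,-0.007,0],[-62,-1.5,-3,0.003,-0.007,0],[-66,-1.5,-3,0.003,-0.007,0],[-69,-1.5,-3,0.003,-0.007,0],[-72,-1.5,-3,0.003,-0.007,0],[-72,-1.5,-3,0.003,-0.007,0]]'
```

```text
time_s: 18.82
tcp_pos: [0.5307, -0.0403, 0.091]
eef_rot: [-180.0, 0.0, -168.7]
contact_force: [-1.4, 0.1, -1.4]
gripper_width: 0.0459
gripper_force: 20.0
```

No resistance past the taper, so this one passes. Continuing towards the collar while watching the force.

```bash
python3 -m pendant '[[-6,0,0,0,0,0],[-12,0,0,0,0,0],[-19,0,0,0,0,0],[-26,0,0,0,0,0],[-32,0,0,0,0,0],[-32,0,0,0,0,0]]'
python3 -m pendant '[[-7,0,0,0,0,0],[-14,0,0,0,0,0],[-21,0,0,0,0,0],[-28,0,0,0,0,0],[-34,0,0,0,0,0],[-34,0,0,0,0,0]]'
```

```text
time_s: 19.58
tcp_pos: [0.5624, -0.034, 0.0908]
eef_rot: [-180.0, 0.0, -168.7]
contact_force: [-0.1, -0.4, -0.9]
gripper_width: 0.0459
gripper_force: 20.0
time_s: 20.32
tcp_pos: [0.5961, -0.0274, 0.0911]
eef_rot: [-180.0, 0.1, -168.7]
contact_force: [1.0, -1.7, -0.1]
gripper_width: 0.046
gripper_force: 20.0
```

```bash
python3 -m pendant '[[-3,0,0,0,0,0],[-6,0,0,0,0,0],[-9,0,0,0,0,0],[-9,0,0,0,0,0]]'
python3 -m pendant '[[-2,0,0,0,0,0],[-4,0,0,0,0,0],[-4,0,0,0,0,0]]'
```

```text
time_s: 20.82
tcp_pos: [0.6013, -0.0263, 0.0908]
eef_rot: [180.0, -0.3, -168.7]
contact_force: [-10.7, -1.3, 8.9]
gripper_width: 0.0458
gripper_force: 20.0
time_s: 21.2
tcp_pos: [0.6018, -0.0262, 0.0905]
eef_rot: [180.0, -0.7, -168.8]
contact_force: [-21.1, -1.3, 17.7]
gripper_width: 0.0457
gripper_force: 20.0
```

It stopped near where home is expected, but with some upward force. Relaxing the push and using my last view to check for a collar gap.

```bash
python3 -m pendant '[[3,0,0,0,0,0],[3,0,0,0,0,0]]'
python3 - <<'E'
from h import *
I={}
for n in("scene","side"):
    I[n]=r.capture(n);cv2.imwrite(f"pics/{n}5.png",I[n][:,:,::-1])
g=lambda n,x,y,w,h,W,H:cv2.resize(I[n][y:y+h,x:x+w],(W,H),interpolation=cv2.INTER_CUBIC)
cv2.imwrite("pics/c5.png",np.vstack([g("scene",330,155,80,30,800,300),g("side",250,195,80,30,800,300)])[:,:,::-1])
E
```

```text
time_s: 21.45
tcp_pos: [0.6017, -0.0262, 0.0906]
eef_rot: [180.0, -0.3, -168.8]
contact_force: [-10.9, -1.8, 7.6]
gripper_width: 0.0457
gripper_force: 20.0
```

View pics/c5.png

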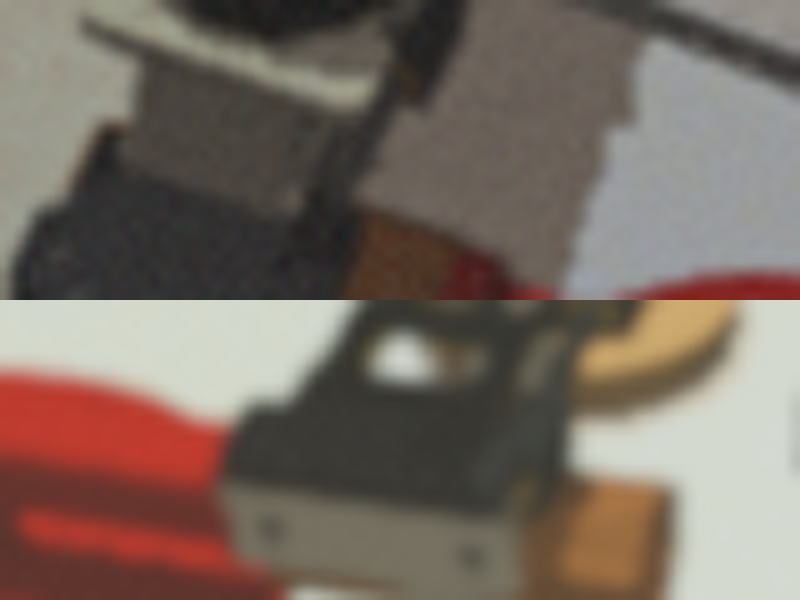

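The scene crop shows the wood meeting the red collar at (455,265) with no steel between them, so this grip is fully home. Withdrawing it.

```bash
python3 -m pendant '[[3,0,0,0,0,0],[8,0,0,0,0,0],[16,0,0,0,0,0],[25,0,0,0,0,0],[35,0,0,0,0,0],[45,0,0,0,0,0],[45,0,0,0,0,0]]'
python3 -m pendant '[[10,0,0,0,0,0],[20,0,0,0,0,0],[30,0,0,0,0,0],[40,0,0,0,0,0],[55,0,0,0,0,0],[75,0,0,0,0,0],[90,0,0,0,0,0],[95,0,-20,0,0,0],[95,0,-60,0,0,0],[95,0,-90,0,0,0],[95,0,-90,0,0,0]]'
python3 - <<'E'
from h import *
go(.601,.237,.16,188)
E
```

```text
time_s: 22.42
tcp_pos: [0.5602, -0.0344, 0.0912]
eef_rot: [180.0, 0.0, -168.7]
contact_force: [0.4, -0.1, 0.3]
gripper_width: 0.0461
gripper_force: 20.0
time_s: 23.8
tcp_pos: [0.4688, -0.0526, 0.1834]
eef_rot: [180.0, 0.3, -168.7]
contact_force: [-0.6, 0.3, -2.1]
gripper_width: 0.0459
gripper_force: 20.0
go [-186.2  258.1   24.4] [0.    0.006 0.058]
```

```bash
python3 -m pendant '[[-15,40,0,0,0,0.03],[-40,90,0,0,0,0.058],[-75,140,0,0,0,0.058],[-110,190,0,0,0,0.058],[-150,235,0,0,0,0.058],[-180,255,10,0,0,0.058],[-186,258,24,0,0.006,0.058],[-186,258,24,0,0.006,0.058],[-186,258,24,0,0.006,0.058]]'
python3 - <<'E'
from h import *
s=r.get_state();I=r.capture("wrist");cv2.imwrite("pics/w4.png",I[:,:,::-1])
# tray rim nearest the robot and its two sides: strong edges along rows / columns above the gripper
g=cv2.GaussianBlur(cv2.cvtColor(I,cv2.COLOR_RGB2GRAY),(5,5),0)
for l in cv2.createLineSegmentDetector().detect(g)[0].reshape(-1,4):
    if np.hypot(l[2]-l[0],l[3]-l[1])>35 and max(l[1],l[3])<245: print(l.round(0),plane("wrist",l.reshape(2,2),.02,s)[:,:2].round(3).tolist())
E
```

```text
time_s: 24.92
tcp_pos: [0.5991, 0.2356, 0.157]
eef_rot: [-180.0, -0.4, -172.1]
contact_force: [-0.4, -0.2, -0.1]
gripper_width: 0.0459
gripper_force: 20.0
[ -0. 178.  20. 242.] [[0.62, -0.086], [0.689, -0.074]]
[522.  25. 486.  41.] [[0.421, 0.387], [0.438, 0.359]]
[ 62. 231. 105. 233.] [[0.669, -0.024], [0.665, 0.023]]
[271. 243. 267. 187.] [[0.651, 0.196], [0.593, 0.187]]
[251. 117. 254. 173.] [[0.53, 0.166], [0.581, 0.173]]
[356. 171. 402. 144.] [[0.565, 0.268], [0.535, 0.305]]
[249. 174. 246. 117.] [[0.583, 0.169], [0.531, 0.162]]
[516.  31. 533.  64.] [[0.426, 0.383], [0.449, 0.406]]
[383.  17. 319.   2.] [[0.434, 0.268], [0.431, 0.214]]
[354. 118. 317. 118.] [[0.518, 0.258], [0.523, 0.225]]
[238. 240. 234. 193.] [[0.652, 0.162], [0.603, 0.155]]
[577. 148. 476. 202.] [[0.512, 0.474], [0.579, 0.391]]
[464. 206. 426. 226.] [[0.585, 0.38], [0.611, 0.347]]
[243. 109. 302. 109.] [[0.524, 0.159], [0.517, 0.211]]
[337. 185. 292. 185.] [[0.581, 0.252], [0.587, 0.21]]
[366. 184. 363. 242.] [[0.577, 0.28], [0.636, 0.288]]
[486.  40. 414.  22.] [[0.438, 0.359], [0.434, 0.294]]
[303. 111. 344. 112.] [[0.519, 0.212], [0.515, 0.249]]
[403. 187. 406. 152.] [[0.575, 0.316], [0.541, 0.311]]
[244. 167. 241. 127.] [[0.576, 0.163], [0.54, 0.158]]
[254. 178. 258. 241.] [[0.586, 0.174], [0.65, 0.182]]
[338. 223. 339. 188.] [[0.62, 0.26], [0.584, 0.255]]
[481.  82. 450. 100.] [[0.471, 0.364], [0.49, 0.34]]
```

Near rim and both side walls put the tray centre at about (0.597, 0.241). Lowering there.

```bash
python3 -m pendant '[[1,5,15,0,-0.007,0],[1,5,50,0,-0.007,0],[1,5,85,0,-0.007,0],[1,5,108,0,-0.007,0],[1,5,117,0,-0.007,0],[1,5,120,0,-0.007,0],[1,5,120,0,-0.007,0]]'
python3 -m pendant '[[0,0,1,0,0,0],[0,0,2,0,0,0],[0,0,2,0,0,0]]'
```

```text
time_s: 25.85
tcp_pos: [0.5979, 0.2415, 0.0381]
eef_rot: [180.0, 0.2, -172.0]
contact_force: [0.5, 0.2, 0.4]
gripper_width: 0.0455
gripper_force: 20.0
time_s: 26.22
tcp_pos: [0.5974, 0.2413, 0.0352]
eef_rot: [-180.0, 0.1, -172.0]
contact_force: [-0.9, 0.3, -0.5]
gripper_width: 0.0459
gripper_force: 20.0
```

```bash
python3 -m pendant '[[0,0,1,0,0,0],[0,0,2,0,0,0],[0,0,3,0,0,0],[0,0,3,0,0,0]]'
```

```text
time_s: 26.72
tcp_pos: [0.598, 0.2414, 0.0326]
eef_rot: [-180.0, 0.1, -172.0]
contact_force: [0.7, -0.4, 4.5]
gripper_width: 0.0461
gripper_force: 20.0
```

Touching the floor at 4.5 N. Releasing, then retreating.

```bash
python3 -m pendant '[[0,0,0,0,0,0],[0,0,0,0,0,0],[0,0,0,0,0,0]]' 62 15
python3 -m pendant '[[0,0,-15,0,0,0],[0,0,-60,0,0,0],[0,0,-120,0,0,0],[20,-60,-169,0,0,0],[60,-120,-175,0,0,0],[80,-180,-175,0,0,0],[100,-240,-175,0,0,0],[100,-240,-175,0,0,0],[100,-240,-175,0,0,0],[100,-240,-175,0,0,0]]'
python3 - <<'E'
from h import *
for n in("scene","side"):
    I=r.capture(n);cv2.imwrite(f"pics/{n}9.png",I[:,:,::-1])
    for c in blobs(I,(5,120,40),(13,255,255),100):
        b=cv2.minAreaRect(c);print(n,np.round(b[0]),np.round(b[1]),plane(n,[b[0]],.03).round(3))
    J=cv2.imread(f"pics/{n}.png")[:,:,::-1]
    for nm,(x,y,w,h) in {"scene":{"squeezer":(315,238,45,42),"bowl":(283,274,47,48)},"side":{"squeezer":(290,177,36,30),"bowl":(310,147,33,34)}}[n].items():
        print(nm,"mean diff",np.abs(I[y:y+h,x:x+w].astype(int)-J[y:y+h,x:x+w]).mean().round(1))
E
```

```text
time_s: 27.1
tcp_pos: [0.5972, 0.2412, 0.0317]
eef_rot: [-180.0, 0.1, -172.0]
contact_force: [0.6, -0.0, 0.4]
gripper_width: 0.0615
gripper_force: 0.0
time_s: 28.35
tcp_pos: [0.5317, -0.0099, 0.2077]
eef_rot: [180.0, 0.1, -172.1]
contact_force: [0.6, 0.1, -0.8]
gripper_width: 0.0617
gripper_force: 0.0
scene [ 65. 338.] [131. 122.] [[ 0.241 -0.828  0.03 ]]
scene [398. 132.] [34. 11.] [[0.598 0.245 0.03 ]]
squeezer mean diff 3.4
bowl mean diff 3.7
squeezer mean diff 48.9
bowl mean diff 74.1
```

```bash
python3 -c "
from plant import r
print(r.close_job())"
```

```text
the job is handed in; nothing more can be done
None
```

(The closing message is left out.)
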